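# Shut the extractor flap with the hooked pole

### The arm

A 6-joint arm with a two-finger parallel gripper is mounted at the origin on the work surface. World frame = base frame: x ahead of the robot, y to its left, z up, the work surface at z = 0. Lengths are in m, angles in rad, forces in N, time in s.
With the tool pointing down it reaches from about 0.35 to 0.975 m from the base axis. Payload 4.9 kg.
Tool frame: the origin (TCP) lies at the very end of the fingers, on their centre line; the grasp point (between the pads) lies behind it (manip.pinch_z is the y of the grasp point in the tool frame, in m); y points along the fingers, x is the direction in which the jaws open and shut, and the axes are right-handed (so a half turn about y gives the same grasp; the last joint's range is limited). The gripper opens to 85 mm and grips with 20 to 120 N. Pads are 22 mm wide; open, the fingers measure 114 mm over their backs; the gripper's body (76 mm by 85 mm) begins 54 mm behind the grasp point. The pads swing forward as they close: fully open they stand 13 mm farther back than shut.
Start: joints at [1.163, 0.053, 1.613, -0, 1.476, -0.119], TCP at [0.178, 0.599, 0.231] pointing down, gripper open.
Joint ranges: [-3.01, 3.01], [-1.01, 2.22], [0.06, 2.58], [-1.02, 4.17], [0.09, 2.62], [-3.14, 3.14]. Speed limits (rad/s): [2.57, 2.57, 3.14, 3.14, 3.14, 3.14].

### API

Orientations are given as a unit quaternion [w, x, y, z].
In Python, from plant import manip gives the robot as it stands.
- The arm moves only by the tool drive_tool, never from a script. Its argument "motion" is a list of rows, each a list of 3 entries, a list of its own where there are three numbers: the shift along the tool's x, y, z in units of 25 mm (1.0 is 25 mm), then the turn, a rotation vector about the tool's x, y, z in units of 5 degrees (1.0 is 5 degrees), then the closure, from -1 (fully open) to 1 (shut). A call has 1 to 12 rows; each row shifts and turns the commanded pose from where the row before left it, along the tool's axes as they then stand; what a row does not reach is not made up. A row lasts 1/10 s, in which the tool goes at most 50 mm and 8.59 degrees, less where a joint would pass 70% of its speed; a pose out of reach is approached as far as the arm can. A call is refused whole if a number of a shift passes 1 or a number of a turn 1, either way. A call with a gripper value outside its range is refused whole. The fingers move at their own pace and stop on an object; the grip force is fixed at half the most. Time passes only in rows, so rows that do not move let the fingers close. It gives the time, the measured TCP pose, the force and the opening at its end, in the units of the state.
- manip.state(): the state, without advancing time (a new reading comes with each control period).
- manip.grab_frame(name): name is "side" or "top"; returns a dict with "img" (384x512x3 uint8, blue, green, red), "range_z" (384x512 float32, m along the optical axis (not along the pixel's ray), 0 where there is no reading), "camera_matrix" (3x3 intrinsics, pixels), "world_from_camera" (4x4, takes a point from camera to world coordinates). Camera axes: x right, y down, z forward; pixel columns grow to the right and rows downward; lengths in m; the calibration is good to about 2 mm. A picture is of the moment at which its call begins.
- manip.job_done(): hands the job in, once; it reports no verdict.
The state is a dict: "time": time; "joint_pos": joint angles; "joint_vel": joint speeds; "joint_efforts": joint torques, N m; "tool_pos": TCP position; "tool_rot": TCP orientation; "contact_force": force on the tool from outside, world axes, zero at the start; "ft_torque": the same for the moment, N m; "gripper_width": opening from 0.0 (shut) to 1.0 (fully open).
Only numpy, scipy, OpenCV 4.12 (cv2) and the standard library are available. Lean on these libraries where they do the work, as an engineer would, in place of code of your own. Each camera call takes 0.05 s, during which the arm holds its last target. There are 200 camera calls.

### The job

In the robotics teaching lab the outlet flap on the roof of the fume extractor has been left standing open. Pick up the pole with the hook (not the straight one), put its hook through the ring eye at the flap's free edge and swing the flap down until it is shut, with the hook still in the eye. Then unhook the pole and lay it back down flat on the bench.

Things in the scene. Friction and masses are not known exactly. Their poses are not given: they have to be found in the camera images.
- pole_grip (a point): centre of the hooked pole's black handle: 110 mm long (x), 28 wide (y), 30 high (z), lying flat on a 3 mm board. An 8 mm steel rod runs through it along x, 130 mm back and 200 mm forward, where it bends level to the pole's -y side into a straight 60 mm prong, the hook. 180 g, balances near here. A straight pole with the same handle and a ball tip lies parallel, about 120 mm beside it.
- hook (a point): middle of the hook's prong, 200 mm ahead (+x) of the handle's centre and 30 mm to its -y side; axes as the pole's. The prong is 8 mm thick and runs along y, 30 mm either way from here: its free end is at -y, the rod joins at +y.
- eye (a point): centre of the ring eye (hole 36 mm, bar 5 mm) on the free edge of the metal flap (130 x 170 mm) on the grey extractor. y: the hole's axis, level, parallel to the hinge; the hook, its pole pointing level towards the extractor, enters from the robot's side along this -y. x: towards the hinge axis, 160 mm away and 155 mm above the bench. Shut, the eye is level with the hinge, 30 mm before the front.
- flap (a joint): angle of the flap: 0 is shut (flat on the roof, against a stop), 1.57 upright, more leans back; it starts at 1.5 to 1.95. The stiff hinge lets the flap stay wherever it is left; moving it takes 1 to 2 N at the eye. The prong has 14 mm of play in the eye each way, so it must go that much lower than the eye's shut place to press the flap home.

How it is judged:
On the way, in this order (a step that is already met when the one before it is completed fails the run):
1. the hook is through the eye while the flap still stands open (over 1.0 rad) (distance between hook and eye below 0.026 m and value of joint flap above 1 rad), for 0.1 s.
2. the flap is shut (within 0.17 rad) with the hook still in the eye (value of joint flap below 0.17 rad and distance between hook and eye below 0.032 m), for 0.1 s.
3. the pole is brought down to the bench in the gripper, not dropped (height (world z) of pole_grip below 0.06 m and height (world z) of hook below 0.08 m and distance between the grasp point and pole_grip below 0.08 m), for 0.1 s.
At the end, for the whole second after the job is handed in: The flap is shut (within 0.17 rad, about 10 degrees) and the hooked pole lies on the bench, unhooked: its handle's centre below 45 mm and its hook below 60 mm (value of joint flap below 0.17 rad and height (world z) of pole_grip below 0.045 m and height (world z) of hook below 0.06 m); the robot touches nothing.
It also fails if it takes over 54 s, if anything falls off the work surface, if the arm or the gripper's body presses on something with over 40 N, if the wrist force passes 120 N, or if a joint passes its speed limit or range.

## Working session

There is one attempt and no reset: what is moved stays moved. The work goes in short steps, Python scripts to look and compute and a tool call to move; the robot and the scene stay as the last step left them, time stands still between calls to the robot, and variables do not carry over. Pictures are saved under pics/ and viewed, about 8 in all and at most 12, crops included, and the job is handed in when it is done.

Besides the shell and the picture viewer there is one more tool, called after ">>>" as name(argument=value, ...), one argument or row to a line, values as JSON. drive_tool: Moves the arm, as the interface text tells. Its arguments: {"type":"object","properties":{"motion":{"type":"array","items":{"type":"array"}}},"required":["motion"]}

```bash
ls; mkdir -p pics; python3 - <<'E'
from plant import manip
import cv2,numpy as np
print(manip.state(),manip.pinch_z)
for n in("side","top"):
    f=manip.grab_frame(n);cv2.imwrite(f"pics/{n}0.png",f["img"]);np.savez(f"{n}0.npz",**f)
    print(n,f["camera_matrix"],f["world_from_camera"])
E
```

```text
pics
{'time': 0.0, 'joint_pos': array([ 1.16303969e+00,  5.33769157e-02,  1.61426008e+00, -1.00095799e-05,
        1.47597763e+00, -1.18972524e-01]), 'joint_vel': array([ 0.00143697,  0.00044905, -0.00019331,  0.0013266 , -0.00027755,
       -0.00126159]), 'joint_efforts': array([ 3.51657563e-04, -3.93688345e+01, -3.70174491e+01, -1.73623703e-04,
        7.08846506e-03,  1.21199434e-05]), 'tool_pos': array([0.17773692, 0.59856624, 0.23007083]), 'tool_rot': array([-0.56638219,  0.56710123,  0.42223352, -0.42346932]), 'contact_force': array([-0.03394949, -0.99217616,  0.40112578]), 'ft_torque': array([0.04671832, 0.01655466, 0.01784679]), 'gripper_width': 0.9990124728656002} -0.0187
side [[416.11726016   0.         254.32333258]
 [  0.         416.11726016 189.86776105]
 [  0.           0.           1.        ]] [[ 0.91480551 -0.30628482  0.26328786  0.3222921 ]
 [-0.40380368 -0.67973186  0.61229665 -0.52795535]
 [-0.00857203 -0.66644895 -0.74550138  0.75347233]
 [ 0.          0.          0.          1.        ]]
top [[352.40272439   0.         251.36901858]
 [  0.         352.40272439 185.58451929]
 [  0.           0.           1.        ]] [[ 0.02639257 -0.98193012  0.18739442  0.36656772]
 [-0.99957728 -0.02363607  0.01692924 -0.03217305]
 [-0.01219406 -0.18776201 -0.98213886  0.97246733]
 [ 0.          0.          0.          1.        ]]
```

View pics/side0.png

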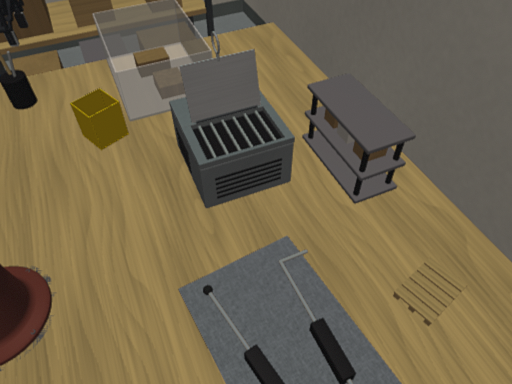

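View pics/top0.png

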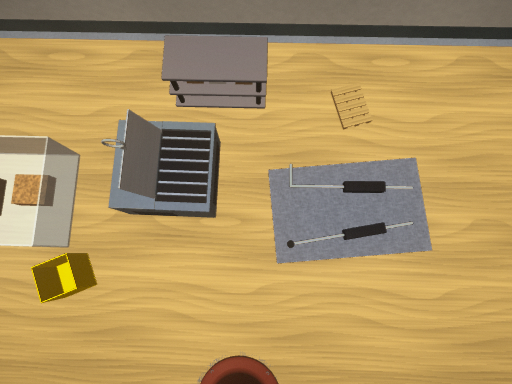

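The side view shows the hooked pole at right (handle ~(330,348), bend (281,262)) and the eye at (217,42). In the top view the handle is at (364,187), the bend at (291,186), the prong tip at (291,164) and the eye near (113,143). The pole points along +y, with its prong towards +x.

```bash
cat > h.py <<'E'
import numpy as np,cv2
def cloud(f):
    K=f["camera_matrix"];z=f["range_z"].astype(float);v,u=np.indices(z.shape)
    P=np.stack([(u-K[0,2])/K[0,0]*z,(v-K[1,2])/K[1,1]*z,z,np.ones_like(z)],-1)@f["world_from_camera"].T
    P=P[...,:3];P[z==0]=np.nan;return P
E
python3 - <<'E'
import numpy as np,cv2
from h import *
np.set_printoptions(precision=3,suppress=True)
t=np.load("top0.npz");s=np.load("side0.npz")
for n,f,(a,b,c,d) in(("top",t,(338,392,175,199)),("side",s,(300,360,315,384))):
    P=cloud(f);m=np.zeros(P.shape[:2],bool);m[c:d,a:b]=1
    m&=(f["img"].max(2)<50)&(P[...,2]>.022)
    q=P[m];print(n,"handle",len(q),q.min(0),q.max(0),np.median(q,0),cv2.minAreaRect((q[:,:2]*1000).astype(np.float32)))
P=cloud(t)
for u,v in((291,186),(291,175),(291,166),(310,186),(330,187),(400,188)):print(u,v,P[v-1:v+2,u-1:u+2].reshape(-1,3)[np.nanargmax(P[v-1:v+2,u-1:u+2,2])])
for n,f in(("top",t),("side",s)):
    P=cloud(f);m=(P[...,2]>.17)&(P[...,1]>.15)&(P[...,1]<.5)&(P[...,0]>.4)&(P[...,0]<.72)
    v,u=np.nonzero(m);q=P[m];print(n,len(q),q.min(0),q.max(0))
    np.save(n+"q.npy",np.c_[u,v,q])
    A=np.c_[q[:,2]-.155,np.ones(len(q)),q[:,0]]
    print(np.linalg.lstsq(A,q[:,1],rcond=None)[0])
    i=np.argsort(-q[:,2])[:40];print(np.c_[u,v,q][i][::2])
a=cv2.resize(s["img"][25:65,185:265],None,fx=6,fy=6,interpolation=2);b=cv2.resize(t["img"][125:165,90:170],None,fx=6,fy=6,interpolation=2)
cv2.imwrite("pics/eye.png",np.vstack([a,b]))
E
```

```text
top handle 398 [ 0.538 -0.375  0.022] [ 0.565 -0.268  0.037] [ 0.551 -0.321  0.032] ((551.51611328125, -321.83660888671875), (25.047950744628906, 107.07723236083984), 0.8063154220581055)
side handle 1052 [ 0.538 -0.38   0.022] [ 0.565 -0.272  0.037] [ 0.55  -0.331  0.033] ((551.6217041015625, -326.024658203125), (26.612730026245117, 108.79444122314453), 0.544625997543335)
291 186 [ 0.552 -0.127  0.022]
291 175 [ 0.58  -0.121  0.025]
291 166 [ 0.605 -0.124  0.023]
310 186 [ 0.55  -0.179  0.024]
330 187 [ 0.551 -0.228  0.024]
400 188 [ 0.554 -0.419  0.022]
top 2665 [0.487 0.208 0.17 ] [0.657 0.276 0.334]
[ 0.296  0.215 -0.015]
[[108.    139.      0.572   0.254   0.334]
 [109.    140.      0.57    0.252   0.333]
 [107.    139.      0.573   0.257   0.332]
 [111.    139.      0.573   0.249   0.332]
 [108.    140.      0.571   0.255   0.331]
 [111.    140.      0.571   0.25    0.33 ]
 [113.    139.      0.574   0.246   0.33 ]
 [111.    141.      0.57    0.25    0.33 ]
 [106.    140.      0.571   0.26    0.329]
 [112.    139.      0.574   0.249   0.329]
 [112.    141.      0.57    0.248   0
[... 627 characters left out ...]
4    0.331]
 [214.     34.      0.57    0.247   0.33 ]
 [215.     35.      0.571   0.244   0.329]
 [213.     33.      0.571   0.255   0.328]
 [212.     31.      0.572   0.264   0.328]
 [217.     37.      0.573   0.238   0.327]
 [217.     36.      0.574   0.242   0.327]
 [217.     38.      0.573   0.238   0.325]
 [212.     33.      0.571   0.265   0.324]
 [216.     39.      0.57    0.239   0.323]
 [218.     40.      0.573   0.234   0.323]
 [211.     33.      0.57    0.268   0.322]
 [217.     41.      0.571   0.234   0.321]
 [217.     42.      0.57    0.232   0.32 ]
 [213.     34.      0.574   0.268   0.319]
 [211.     35.      0.57    0.268   0.318]
 [218.     43.      0.572   0.231   0.318]]
```

View pics/eye.png

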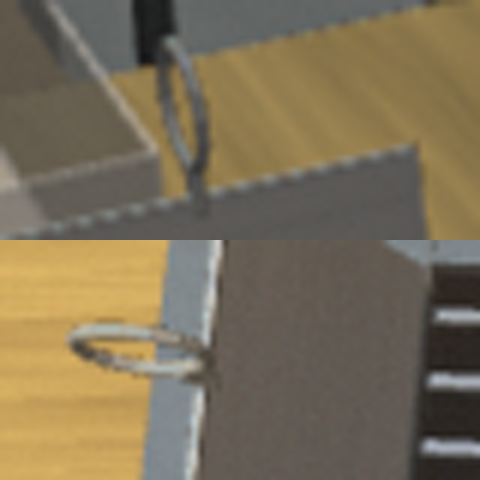

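The flap plane gives θ≈1.86, with the hinge at y≈0.206 and the eye at about (0.572, 0.252, 0.309), matching the ring's edges. The handle centre is at about (0.551, -0.325, 0.018).

```bash
cat >> h.py <<'E'
from scipy.spatial.transform import Rotation as R
def R_(st): return R.from_quat(np.roll(st["tool_rot"],-1))
def units(st,target,yaw_to=None):
    "shift to target in tool units; turn units to goal rotation (matrix)"
    r=R_(st);d=r.inv().apply(np.array(target)-st["tool_pos"])/.025
    w=None if yaw_to is None else np.degrees((r.inv()*R.from_matrix(yaw_to)).as_rotvec())/5
    return d,w
G1=np.array([[1,0,0],[0,0,1],[0,-1,0]]).astype(float) # x->X, y->-Z, z->+Y
G2=np.array([[-1,0,0],[0,0,-1],[0,-1,0]]).astype(float)
E
python3 - <<'E'
from h import *
from plant import manip
np.set_printoptions(precision=3,suppress=True)
s=manip.state();print(R_(s).as_matrix())
for p in([.36,.12,.25],[.551,-.325,.15]):
  for G in(G1,G2):print(p,*units(s,p,G))
E
```

```text
[[ 0.285 -0.001 -0.959]
 [ 0.959 -0.002  0.285]
 [-0.002 -1.     0.   ]]
[0.36, 0.12, 0.25] [-16.277  -0.765 -12.438] [ 0.012 14.691 -0.02 ]
[0.36, 0.12, 0.25] [-16.277  -0.765 -12.438] [ -0.022 -21.309  -0.013]
[0.551, -0.325, 0.15] [-31.156   3.26  -24.832] [ 0.012 14.691 -0.02 ]
[0.551, -0.325, 0.15] [-31.156   3.26  -24.832] [ -0.022 -21.309  -0.013]
```

>>> drive_tool(
  motion=[
    [[-1,-0.1,-0.76],[0,0,0],-1],
    [[-1,-0.1,-0.76],[0,0,0],-1],
    [[-1,-0.1,-0.76],[0,0,0],-1],
    [[-1,-0.1,-0.76],[0,0,0],-1],
    [[-1,-0.1,-0.76],[0,0,0],-1],
    [[-1,-0.1,-0.76],[0,0,0],-1],
    [[-1,-0.1,-0.76],[0,0,0],-1],
    [[-1,-0.1,-0.76],[0,0,0],-1],
    [[-1,0,-0.76],[0,0,0],-1],
    [[-1,0,-0.76],[0,0,0],-1],
    [[-1,0,-0.76],[0,0,0],-1],
    [[-1,0,-0.76],[0,0,0],-1],
  ],
)

```text
time: 1.3
tool_pos: [0.3111, 0.2453, 0.2508]
tool_rot: [0.567, -0.567, -0.423, 0.423]
contact_force: [-0.0, -0.2, -0.6]
gripper_width: 0.999
```

>>> drive_tool(
  motion=[
    [[-1,0,-0.76],[0,0,0],-1],
    [[-1,0,-0.76],[0,0,0],-1],
    [[-1,0,-0.76],[0,0,0],-1],
    [[-1,0,-0.76],[0,0,0],-1],
    [[0,0,0],[0,1,0],-1],
    [[0,0,0],[0,1,0],-1],
    [[0,0,0],[0,1,0],-1],
    [[0,0,0],[0,1,0],-1],
    [[0,0,0],[0,1,0],-1],
    [[0,0,0],[0,1,0],-1],
    [[0,0,0],[0,1,0],-1],
    [[0,0,0],[0,1,0],-1],
  ],
)

```text
time: 2.5
tool_pos: [0.3552, 0.129, 0.2508]
tool_rot: [0.678, -0.678, -0.202, 0.203]
contact_force: [-0.3, -0.2, 0.4]
gripper_width: 1.002
```

>>> drive_tool(
  motion=[
    [[0,0,0],[0,1,0],-1],
    [[0,0,0],[0,1,0],-1],
    [[0,0,0],[0,1,0],-1],
    [[0,0,0],[0,1,0],-1],
    [[0,0,0],[0,1,0],-1],
    [[0,0,0],[0,1,0],-1],
    [[0,0,0],[0,0.7,0],-1],
    [[0,0,0],[0,0,0],-1],
  ],
)

```text
time: 3.3
tool_pos: [0.3552, 0.129, 0.2508]
tool_rot: [-0.707, 0.707, -0.001, -0.0]
contact_force: [0.5, 0.4, 0.4]
gripper_width: 1.0
```

```bash
python3 - <<'E'
from h import *
from plant import manip
np.set_printoptions(precision=3,suppress=True)
s=manip.state();print(s["time"],s["tool_pos"],s["joint_pos"])
print(*units(s,[.551,-.325,.08],G1))
E
```

```text
3.3 [0.355 0.129 0.251] [ 0.151 -0.609  2.117  0.     1.634  0.152]
[  7.849   6.829 -18.156] [ 0.001 -0.008 -0.009]
```

>>> drive_tool(
  motion=[
    [[0.41,0.3,-0.95],[0,0,0],-1],
    [[0.41,0.3,-0.95],[0,0,0],-1],
    [[0.41,0.3,-0.95],[0,0,0],-1],
    [[0.41,0.3,-0.95],[0,0,0],-1],
    [[0.41,0.3,-0.95],[0,0,0],-1],
    [[0.41,0.3,-0.95],[0,0,0],-1],
    [[0.41,0.3,-0.95],[0,0,0],-1],
    [[0.41,0.3,-0.95],[0,0,0],-1],
    [[0.41,0.3,-0.95],[0,0,0],-1],
    [[0.41,0.3,-0.95],[0,0,0],-1],
    [[0.41,0.3,-0.95],[0,0,0],-1],
    [[0.41,0.3,-0.95],[0,0,0],-1],
  ],
)

```text
time: 4.5
tool_pos: [0.4784, -0.157, 0.1606]
tool_rot: [0.707, -0.707, -0.0, 0.0]
contact_force: [0.4, 0.0, 0.2]
gripper_width: 1.002
```

>>> drive_tool(
  motion=[
    [[0.41,0.4,-0.95],[0,0,0],-1],
    [[0.41,0.4,-0.95],[0,0,0],-1],
    [[0.41,0.4,-0.95],[0,0,0],-1],
    [[0.41,0.5,-0.95],[0,0,0],-1],
    [[0.41,0.5,-0.95],[0,0,0],-1],
    [[0.41,0.5,-0.95],[0,0,0],-1],
    [[0.41,0.5,-0.95],[0,0,0],-1],
    [[0,0,0],[0,0,0],-1],
  ],
)

```text
time: 5.3
tool_pos: [0.5492, -0.3239, 0.0787]
tool_rot: [0.708, -0.707, 0.002, 0.0]
contact_force: [-0.6, 0.6, -0.1]
gripper_width: 0.997
```

```bash
python3 - <<'E'
from h import *
from plant import manip
np.set_printoptions(precision=3,suppress=True)
s=manip.state();print(s["time"],s["tool_pos"],s["joint_pos"])
print(*units(s,[.5515,-.325,.006],G1))
f=manip.grab_frame("side");cv2.imwrite("pics/s1.png",f["img"][180:])
E
```

```text
5.3 [ 0.549 -0.324  0.079] [-0.649  0.219  1.697 -0.     1.229 -0.648]
[ 0.099  2.907 -0.048] [-0.018 -0.018 -0.032]
```

View pics/s1.png

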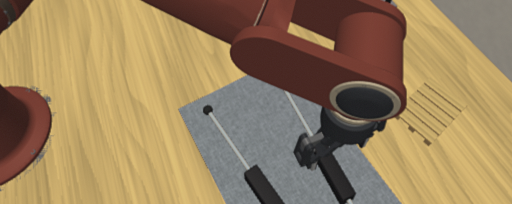

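The gripper stands over the hooked pole's handle, with its fingers either side at about (305,150) and (380,135). I'm lowering and gripping.

>>> drive_tool(
  motion=[
    [[0.09,0.6,-0.04],[0,0,0],-1],
    [[0,0.6,0],[0,0,0],-1],
    [[0,0.6,0],[0,0,0],-1],
    [[0,0.6,0],[0,0,0],-1],
    [[0,0.45,0],[0,0,0],-1],
    [[0,0,0],[0,0,0],1],
    [[0,0,0],[0,0,0],1],
    [[0,0,0],[0,0,0],1],
    [[0,0,0],[0,0,0],1],
    [[0,0,0],[0,0,0],1],
    [[0,0,0],[0,0,0],1],
    [[0,0,0],[0,0,0],1],
  ],
)

```text
time: 6.55
tool_pos: [0.553, -0.324, 0.0114]
tool_rot: [-0.707, 0.708, 0.0, 0.001]
contact_force: [1.3, 0.2, 6.3]
gripper_width: 0.317
```

>>> drive_tool(
  motion=[
    [[0,0,0],[0,0,0],1],
    [[0,-0.3,0],[0,0,0],1],
    [[0,-0.6,0],[0,0,0],1],
    [[0,-1,0],[0,0,0],1],
    [[0,-1,0],[0,0,0],1],
    [[0,-1,0],[0,0,0],1],
    [[0,0,0],[0,0,0],1],
  ],
)

```text
time: 7.25
tool_pos: [0.5544, -0.325, 0.1129]
tool_rot: [-0.705, 0.709, 0.002, 0.003]
contact_force: [0.6, -0.3, -0.9]
gripper_width: 0.313
```

```bash
python3 - <<'E'
from h import *
from plant import manip
np.set_printoptions(precision=3,suppress=True)
s=manip.state();print(s["time"],s["tool_pos"],s["gripper_width"],s["contact_force"],s["ft_torque"])
f=manip.grab_frame("side");cv2.imwrite("pics/s2.png",f["img"]);np.savez("s2.npz",**f)
P=cloud(f);m=(P[...,2]>.04)&(P[...,0]>.53)&(P[...,0]<.64)&(P[...,1]>-.27)&(P[...,1]<-.05)
v,u=np.nonzero(m);q=P[m];print(np.c_[u,v,q][::12])
E
```

```text
7.25 [ 0.554 -0.325  0.113] 0.3125865171578664 [ 0.635 -0.348 -0.864] [-0.076 -0.04  -0.031]
[[324.    134.      0.531  -0.238   0.454]
 [331.    136.      0.537  -0.243   0.453]
 [329.    138.      0.533  -0.246   0.453]
 [332.    139.      0.536  -0.247   0.452]
 [332.    140.      0.535  -0.249   0.452]
 [330.    141.      0.532  -0.25    0.453]
 [342.    141.      0.546  -0.252   0.449]
 [339.    142.      0.542  -0.252   0.449]
 [333.    143.      0.533  -0.253   0.452]
 [345.    143.      0.548  -0.255   0.448]
 [337.    144.      0.538  -0.255   0.45 ]
 [349.    144.      0.551  -0.258   0.448]
 [339.    145.      0.54   -0.256   0.449]
 [351.    145.      0.554  -0.259   0.446]
 [337.    146.      0.535  -0.259   0.452]
 [349.    146.      0.55   -0.261   0.448]
 [333.    147.      0.531  -0.257   0.45 ]
 [345.    147.      0.545  -0.261   0.448]
 [358.    147.      0.56   -0.263   0.444]
 [338.    148.      0.536  -0.26    0.45 ]
 [350.    148.      0.55   -0.263   0.447]
 [362.    148.      0.564  -0.266   0.443]
 [340.    149.      0.538  -0.261   0.448]
 [352.    149.    
[... 3840 characters left out ...]
68   0.363]
 [299.    261.      0.55   -0.194   0.119]
 [302.    263.      0.552  -0.202   0.122]
 [305.    265.      0.555  -0.207   0.122]
 [303.    268.      0.55   -0.21    0.119]
 [305.    270.      0.55   -0.216   0.122]
 [308.    272.      0.553  -0.222   0.122]
 [310.    274.      0.554  -0.227   0.123]
 [312.    276.      0.555  -0.232   0.123]
 [310.    279.      0.549  -0.235   0.122]
 [312.    281.      0.55   -0.24    0.124]
 [314.    283.      0.551  -0.245   0.124]
 [317.    285.      0.554  -0.251   0.124]
 [319.    287.      0.556  -0.254   0.122]
 [321.    289.      0.558  -0.258   0.121]
 [318.    292.      0.55   -0.261   0.121]
 [320.    294.      0.551  -0.266   0.121]]
```

View pics/s2.png

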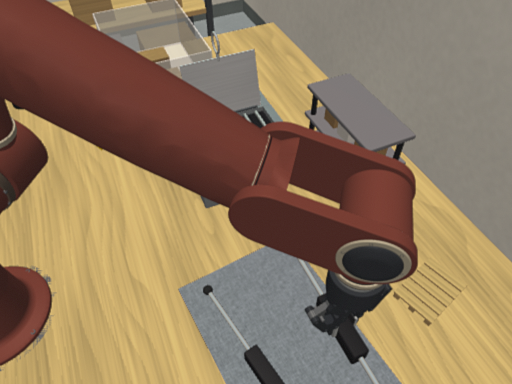

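The pole is lifted and level: the rod reads z≈0.12 all along, and the handle is in the jaws at about (345,325). Next is the point in front of the eye, with the hook offset to the robot's side.

>>> drive_tool(
  motion=[
    [[-0.3,-0.7,0.4],[0,0,0],1],
    [[-0.3,-0.7,0.8],[0,0,0],1],
    [[-0.3,-0.7,0.9],[0,0,0],1],
    [[-0.3,-0.7,0.9],[0,0,0],1],
    [[-0.3,-0.7,0.9],[0,0,0],1],
    [[-0.3,-0.7,0.9],[0,0,0],1],
    [[-0.3,-0.7,0.9],[0,0,0],1],
    [[-0.3,-0.7,0.9],[0,0,0],1],
    [[-0.3,-0.7,0.9],[0,0,0],1],
    [[-0.3,-0.7,0.9],[0,0,0],1],
    [[-0.3,-0.55,0.9],[0,0,0],1],
    [[-0.3,0,0.8],[0,0,0],1],
  ],
)

```text
time: 8.5
tool_pos: [0.4622, -0.0699, 0.2968]
tool_rot: [-0.707, 0.707, 0.0, 0.001]
contact_force: [-0.2, 0.3, -1.1]
gripper_width: 0.315
```

>>> drive_tool(
  motion=[
    [[-0.2,0,0.8],[0,0,0],1],
    [[-0.2,0,0.8],[0,0,0],1],
    [[0,0,0.8],[0,0,0],1],
    [[0,0,0.8],[0,0,0],1],
    [[0,0,0.8],[0,0,0],1],
    [[0,0,0.6],[0,0,0],1],
    [[0,0,0.3],[0,0,0],1],
    [[0,0,0],[0,0,0],1],
  ],
)

```text
time: 9.3
tool_pos: [0.4519, 0.0523, 0.2948]
tool_rot: [0.707, -0.707, 0.001, 0.001]
contact_force: [0.2, 0.5, -1.7]
gripper_width: 0.312
```

```bash
python3 - <<'E'
from h import *
from plant import manip
np.set_printoptions(precision=3,suppress=True)
s=manip.state();print(s["time"],s["tool_pos"],s["gripper_width"],s["contact_force"],R_(s).as_matrix(),s["joint_pos"])
print(units(s,[.542,.052,.3015],G1))
fs=manip.grab_frame("side");ft=manip.grab_frame("top");np.savez("s3.npz",**fs);np.savez("t3.npz",**ft)
for f in(fs,ft):
    P=cloud(f);m=(P[...,2]>.29)&(P[...,2]<.34)&(P[...,0]>.4)&(P[...,0]<.535)&(P[...,1]>.1)&(P[...,1]<.4)
    v,u=np.nonzero(m);q=P[m];print(len(q),np.c_[u,v,q][::10])
a=cv2.resize(fs["img"][0:130,140:300],None,fx=4,fy=4);b=cv2.resize(ft["img"][110:240,60:220],None,fx=4,fy=4)
cv2.imwrite("pics/p3.png",cv2.resize(np.hstack([a,b]),(800,325)))
E
```

```text
9.3 [0.452 0.052 0.295] 0.3124835458679831 [ 0.153  0.487 -1.693] [[ 1.    -0.003 -0.001]
 [ 0.001  0.     1.   ]
 [-0.003 -1.     0.   ]] [-0.049 -0.398  1.905 -0.     1.637 -0.049]
(array([ 3.605, -0.278, -0.014]), array([-0.   ,  0.007, -0.03 ]))
7 [[183.     90.      0.457   0.104   0.317]]
178 [[112.    172.      0.514   0.252   0.304]
 [111.    175.      0.508   0.254   0.305]
 [111.    177.      0.504   0.252   0.307]
 [111.    179.      0.5     0.252   0.307]
 [112.    181.      0.497   0.25    0.305]
 [110.    184.      0.491   0.254   0.305]
 [111.    186.      0.487   0.252   0.303]
 [111.    188.      0.483   0.251   0.305]
 [111.    190.      0.479   0.251   0.305]
 [109.    193.      0.473   0.254   0.305]
 [112.    195.      0.469   0.249   0.302]
 [112.    197.      0.466   0.248   0.302]
 [112.    199.      0.461   0.247   0.304]
 [108.    202.      0.455   0.253   0.306]
 [114.    203.      0.454   0.242   0.304]
 [113.    204.      0.451   0.242   0.308]
 [113.    205.      0.45    0.244   0.305]
 [114.    206.      0.448   0.242   0.304]]
```

View pics/p3.png

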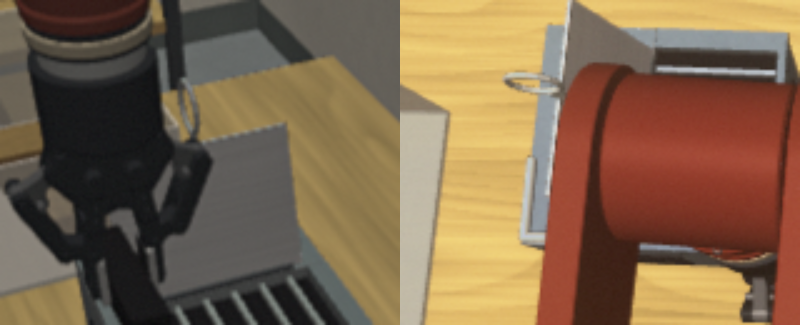

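The top view shows the prong level at y≈0.252, z≈0.302, in line with the ring (left of the flap edge) and short of it in x. I'll raise it about 7 mm and insert.

>>> drive_tool(
  motion=[
    [[0,-0.28,0],[0,0,0],1],
    [[0.4,0,0],[0,0,0],1],
    [[0.5,0,0],[0,0,0],1],
    [[0.5,0,0],[0,0,0],1],
    [[0.5,0,0],[0,0,0],1],
    [[0.5,0,0],[0,0,0],1],
    [[0.5,0,0],[0,0,0],1],
    [[0.5,0,0],[0,0,0],1],
    [[0.2,0,0],[0,0,0],1],
    [[0,0,0],[0,0,0],1],
    [[0,0,0],[0,0,0],1],
  ],
)

```text
time: 10.5
tool_pos: [0.5424, 0.0515, 0.3033]
tool_rot: [-0.707, 0.707, -0.001, 0.0]
contact_force: [-0.3, -0.9, -2.4]
gripper_width: 0.315
```

```bash
python3 - <<'E'
from h import *
from plant import manip
np.set_printoptions(precision=3,suppress=True)
s=manip.state();print(s["time"],s["tool_pos"],s["gripper_width"],s["contact_force"])
fs=manip.grab_frame("side");ft=manip.grab_frame("top")
for f in(fs,ft):
    P=cloud(f);m=(P[...,2]>.19)&(P[...,2]<.275)&(P[...,0]>.48)&(P[...,0]<.67)&(P[...,1]>.19)&(P[...,1]<.26)
    q=P[m];A=np.c_[q[:,2]-.155,np.ones(len(q)),q[:,0]-.57];print(len(q),np.linalg.lstsq(A,q[:,1],rcond=None)[0])
a=cv2.resize(fs["img"][0:100,160:280],None,fx=4,fy=4);b=cv2.resize(ft["img"][110:210,60:180],None,fx=4,fy=4)
cv2.imwrite("pics/p4.png",cv2.resize(np.hstack([a,b]),(800,333)))
# shut path: TCP offsets along the arc, from th=1.857
h=np.array([.206,.155]);th=np.r_[1.857:0:13j]
p=h+.16*np.c_[-np.cos(th),np.sin(th)]
print(np.c_[th[1:],np.diff(p,axis=0)/.025])
E
```

```text
10.5 [0.542 0.051 0.303] 0.3147112336186475 [-0.264 -0.95  -2.437]
1424 [ 0.298  0.205 -0.018]
0 [0. 0. 0.]
[[ 1.702 -0.968  0.205]
 [ 1.547 -0.988  0.053]
 [ 1.393 -0.984 -0.099]
 [ 1.238 -0.957 -0.25 ]
 [ 1.083 -0.907 -0.395]
 [ 0.928 -0.836 -0.53 ]
 [ 0.774 -0.744 -0.652]
 [ 0.619 -0.635 -0.759]
 [ 0.464 -0.51  -0.848]
 [ 0.31  -0.373 -0.916]
 [ 0.155 -0.228 -0.963]
 [ 0.    -0.076 -0.986]]
```

View pics/p4.png

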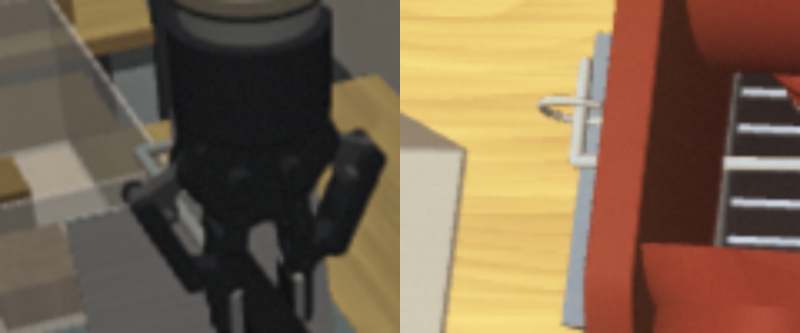

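The top view shows the prong passing through the ring (crossing at ~(583,110)), with the flap not moved. I'll swing it along the arc at half speed.

>>> drive_tool(
  motion=[
    [[0,-0.1,-0.48],[0,0,0],1],
    [[0,-0.1,-0.48],[0,0,0],1],
    [[0,-0.03,-0.49],[0,0,0],1],
    [[0,-0.03,-0.49],[0,0,0],1],
    [[0,0.05,-0.49],[0,0,0],1],
    [[0,0.05,-0.49],[0,0,0],1],
    [[0,0.12,-0.48],[0,0,0],1],
    [[0,0.12,-0.48],[0,0,0],1],
    [[0,0.2,-0.45],[0,0,0],1],
    [[0,0.2,-0.45],[0,0,0],1],
    [[0,0,0],[0,0,0],1],
  ],
)

```text
time: 11.7
tool_pos: [0.5419, -0.0692, 0.29]
tool_rot: [-0.707, 0.707, -0.002, 0.0]
contact_force: [0.2, -0.2, -1.4]
gripper_width: 0.315
```

```bash
python3 - <<'E'
from h import *
from plant import manip
np.set_printoptions(precision=3,suppress=True)
s=manip.state();print(s["time"],s["tool_pos"],s["gripper_width"],s["contact_force"])
fs=manip.grab_frame("side")
P=cloud(fs);m=(P[...,2]>.17)&(P[...,2]<.32)&(P[...,0]>.61)&(P[...,0]<.67)&(P[...,1]>.1)&(P[...,1]<.28)
q=P[m];print(len(q));
if len(q)>20:print(np.polyfit(q[:,2],q[:,1],1),q.max(0),q.min(0))
E
```

```text
11.7 [ 0.542 -0.069  0.29 ] 0.3147069688483408 [ 0.205 -0.151 -1.435]
0
```

```bash
python3 - <<'E'
from h import *
from plant import manip
fs=manip.grab_frame("side");ft=manip.grab_frame("top")
a=fs["img"][0:200,130:330];b=ft["img"][90:290,60:260]
cv2.imwrite("pics/p5.png",cv2.resize(np.hstack([a,b]),(800,400)))
E
```

```text
(no output)
```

View pics/p5.png

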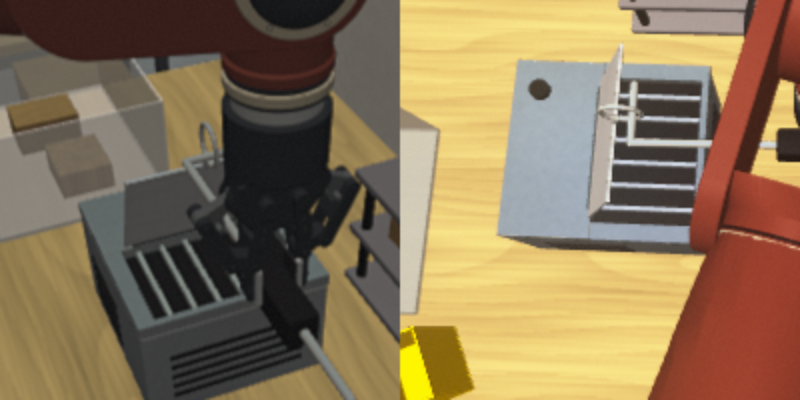

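The flap is following: in the top view the prong (~(633,110)) is still inside the ring, on its leading side. Continuing the arc.

>>> drive_tool(
  motion=[
    [[0,0.27,-0.42],[0,0,0],1],
    [[0,0.27,-0.42],[0,0,0],1],
    [[0,0.33,-0.37],[0,0,0],1],
    [[0,0.33,-0.37],[0,0,0],1],
    [[0,0.38,-0.32],[0,0,0],1],
    [[0,0.38,-0.32],[0,0,0],1],
    [[0,0.42,-0.25],[0,0,0],1],
    [[0,0.42,-0.25],[0,0,0],1],
    [[0,0.46,-0.19],[0,0,0],1],
    [[0,0.46,-0.19],[0,0,0],1],
    [[0,0.48,-0.11],[0,0,0],1],
    [[0,0.48,-0.11],[0,0,0],1],
  ],
)

```text
time: 13.05
tool_pos: [0.5422, -0.1509, 0.1733]
tool_rot: [0.707, -0.707, 0.0, -0.0]
contact_force: [0.1, 1.0, -1.8]
gripper_width: 0.315
```

>>> drive_tool(
  motion=[
    [[0,0.45,-0.04],[0,0,0],1],
    [[0,0.45,-0.04],[0,0,0],1],
    [[0,0.3,0],[0,0,0],1],
    [[0,0.2,0],[0,0,0],1],
    [[0,0,0],[0,0,0],1],
    [[0,0,0],[0,0,0],1],
  ],
)

```text
time: 13.65
tool_pos: [0.5424, -0.1529, 0.1396]
tool_rot: [-0.707, 0.707, -0.0, 0.0]
contact_force: [-0.9, 0.5, -1.0]
gripper_width: 0.309
```

```bash
python3 - <<'E'
from h import *
from plant import manip
np.set_printoptions(precision=3,suppress=True)
s=manip.state();print(s["time"],s["tool_pos"],s["gripper_width"],s["contact_force"],s["ft_torque"])
ft=manip.grab_frame("top");P=cloud(ft)
m=(P[...,2]>.14)&(P[...,2]<.22)&(P[...,0]>.48)&(P[...,0]<.66)&(P[...,1]>.085)&(P[...,1]<.195)
q=P[m];print(len(q),np.polyfit(q[:,1],q[:,2],1))
m=(P[...,2]>.1)&(P[...,2]<.22)&(P[...,0]>.5)&(P[...,0]<.64)&(P[...,1]>-.1)&(P[...,1]<.07)
v,u=np.nonzero(m);print(np.c_[u,v,P[m]][::8])
cv2.imwrite("pics/p6.png",cv2.resize(ft["img"][90:240,60:260],(800,600)))
E
```

```text
13.65 [ 0.542 -0.153  0.14 ] 0.3090281072892289 [-0.882  0.459 -0.99 ] [0.013 0.029 0.053]
3180 [-0.023  0.162]
[[225.    152.      0.606   0.048   0.147]
 [225.    155.      0.598   0.048   0.147]
 [224.    158.      0.59    0.05    0.147]
 [226.    160.      0.585   0.045   0.151]
 [217.    163.      0.57    0.063   0.178]
 [225.    163.      0.569   0.044   0.183]
 [218.    164.      0.567   0.06    0.178]
 [226.    164.      0.568   0.042   0.179]
 [216.    165.      0.567   0.066   0.17 ]
 [215.    166.      0.567   0.07    0.16 ]
 [226.    166.      0.57    0.044   0.149]
 [221.    167.      0.569   0.057   0.143]
 [229.    167.      0.569   0.037   0.146]
 [224.    168.      0.565   0.049   0.151]
 [225.    169.      0.563   0.047   0.147]
 [225.    171.      0.557   0.046   0.15 ]
 [225.    173.      0.552   0.046   0.152]
 [225.    175.      0.548   0.046   0.149]
 [225.    177.      0.543   0.046   0.147]
 [233.    177.      0.543   0.026   0.152]
 [241.    177.      0.544   0.007   0.147]
 [249.    177.      0.545  -0.012   0.148]
 [257.    177.      0.545  -0.031   0.149]
 [265.    177.      0.545  -0.05    0.15 ]
 [274.    177.      0.546  -0.071   0.149]
 [228.    178.      0.541   0.038   0.15 ]
 [236.    178.      0.541   0.019   0.15 ]
 [244.    178.      0.541   0.      0.152]
 [252.    178.      0.542  -0.019   0.151]
 [260.    178.      0.543  -0.038   0.148]
 [268.    178.      0.543  -0.057   0.151]
 [276.    178.      0.543  -0.076   0.149]
 [231.    179.      0.538   0.031   0.15 ]
 [239.    179.      0.539   0.012   0.15 ]
 [247.    179.      0.54   -0.007   0.148]
 [255.    179.      0.54   -0.026   0.147]
 [263.    179.      0.54   -0.045   0.152]
 [271.    179.      0.541  -0.064   0.15 ]
 [260.    180.      0.538  -0.038   0.146]
 [268.    180.      0.539  -0.057   0.145]]
```

View pics/p6.png

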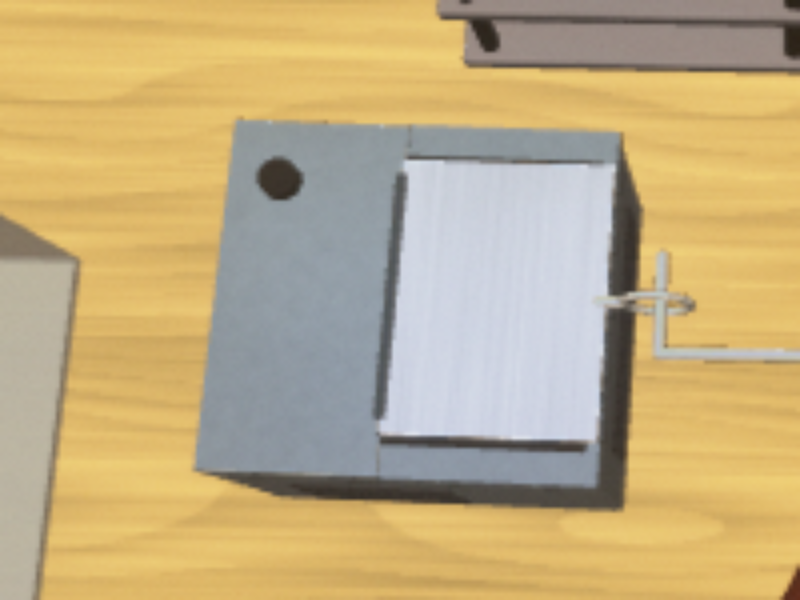

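The flap is shut (slope 0.02 rad) with the prong still in the ring at ~(660,300). I'll centre the prong in the hole, withdraw it towards the robot, then return to the board.

>>> drive_tool(
  motion=[
    [[0,-0.3,0],[0,0,0],1],
    [[-0.3,0,0],[0,0,0],1],
    [[-0.5,0,0],[0,0,0],1],
    [[-0.5,0,0],[0,0,0],1],
    [[-0.5,0,0],[0,0,0],1],
    [[-0.5,0,0],[0,0,0],1],
    [[-0.5,0,0],[0,0,0],1],
    [[-0.4,0,0],[0,0,0],1],
    [[0,0,-0.5],[0,0,0],1],
    [[0,0,-0.9],[0,0,0],1],
    [[0,0,-0.9],[0,0,0],1],
    [[0.4,0,-0.9],[0,0,0],1],
  ],
)

```text
time: 14.9
tool_pos: [0.4717, -0.2343, 0.1468]
tool_rot: [-0.707, 0.707, -0.0, 0.001]
contact_force: [1.1, -0.1, -1.9]
gripper_width: 0.313
```

>>> drive_tool(
  motion=[
    [[0.8,0.3,-0.9],[0,0,0],1],
    [[0.8,0.6,-0.9],[0,0,0],1],
    [[0.8,0.6,-0.8],[0,0,0],1],
    [[0.8,0.6,-0.7],[0,0,0],1],
    [[0,0.6,-0.4],[0,0,0],1],
    [[0,0.4,0],[0,0,0],1],
    [[0,0,0],[0,0,0],1],
  ],
)

```text
time: 15.6
tool_pos: [0.5501, -0.3244, 0.0666]
tool_rot: [0.708, -0.706, 0.002, 0.001]
contact_force: [-0.1, 1.2, -2.6]
gripper_width: 0.31
```

```bash
python3 - <<'E'
from h import *
from plant import manip
np.set_printoptions(precision=3,suppress=True)
s=manip.state();print(s["time"],s["tool_pos"],s["gripper_width"],s["contact_force"],units(s,[.5525,-.325,.0114],G1))
ft=manip.grab_frame("top");P=cloud(ft)
m=(P[...,2]>.14)&(P[...,2]<.22)&(P[...,0]>.48)&(P[...,0]<.66)&(P[...,1]>.085)&(P[...,1]<.195)
q=P[m];print(len(q),np.polyfit(q[:,1],q[:,2],1))
m=(P[...,2]>.04)&(P[...,2]<.12)&(P[...,0]>.5)&(P[...,0]<.64)&(P[...,1]>-.25)&(P[...,1]<.0)
v,u=np.nonzero(m);print(np.c_[u,v,P[m]][::10])
E
```

```text
15.6 [ 0.55  -0.324  0.067] 0.309946455089448 [-0.092  1.215 -2.598] (array([ 0.107,  2.208, -0.032]), array([-0.036, -0.016, -0.047]))
3191 [-0.024  0.162]
[[292.    159.      0.612  -0.122   0.075]
 [293.    162.      0.603  -0.124   0.077]
 [294.    165.      0.595  -0.127   0.075]
 [292.    169.      0.584  -0.122   0.076]
 [293.    172.      0.576  -0.124   0.077]
 [294.    175.      0.568  -0.127   0.079]
 [293.    179.      0.557  -0.124   0.078]
 [297.    181.      0.552  -0.135   0.077]
 [307.    181.      0.553  -0.16    0.077]
 [299.    182.      0.549  -0.139   0.081]
 [309.    182.      0.55   -0.166   0.077]
 [319.    182.      0.551  -0.191   0.079]
 [329.    182.      0.551  -0.217   0.078]
 [339.    182.      0.552  -0.243   0.077]
 [299.    183.      0.547  -0.14    0.077]
 [309.    183.      0.548  -0.166   0.077]
 [319.    183.      0.548  -0.191   0.079]
 [329.    183.      0.549  -0.217   0.077]
 [340.    183.      0.55   -0.245   0.077]
 [314.    184.      0.545  -0.178   0.079]
 [324.    184.      0.547  -0.205   0.073]
 [334.    184.      0.547  -0.23    0.076]]
```

Unhooked, with the flap still shut and the pole level. Lowering gently, then releasing.

>>> drive_tool(
  motion=[
    [[0.1,0.4,0],[0,0,0],1],
    [[0,0.5,0],[0,0,0],1],
    [[0,0.5,0],[0,0,0],1],
    [[0,0.4,0],[0,0,0],1],
    [[0,0.25,0],[0,0,0],1],
    [[0,0.12,0],[0,0,0],1],
    [[0,0.05,0],[0,0,0],1],
    [[0,0,0],[0,0,0],1],
    [[0,0,0],[0,0,0],1],
  ],
)

```text
time: 16.55
tool_pos: [0.555, -0.3256, 0.0144]
tool_rot: [-0.707, 0.707, 0.0, 0.001]
contact_force: [-0.5, 0.1, -1.9]
gripper_width: 0.315
```

>>> drive_tool(
  motion=[
    [[0,0,0],[0,0,0],0],
    [[0,0,0],[0,0,0],-1],
    [[0,0,0],[0,0,0],-1],
    [[0,0,0],[0,0,0],-1],
    [[0,0,0],[0,0,0],-1],
    [[0,0,0],[0,0,0],-1],
    [[0,0,0],[0,0,0],-1],
    [[0,0,0],[0,0,0],-1],
    [[0,-0.2,0],[0,0,0],-1],
    [[0,-0.4,0],[0,0,0],-1],
    [[0,-0.8,0],[0,0,0],-1],
    [[0,-0.8,0],[0,0,0],-1],
  ],
)

```text
time: 17.75
tool_pos: [0.5546, -0.3253, 0.0699]
tool_rot: [0.707, -0.707, 0.0, -0.0]
contact_force: [1.1, 0.2, 0.7]
gripper_width: 1.001
```

>>> drive_tool(
  motion=[
    [[0,-0.9,0],[0,0,0],-1],
    [[0,-0.9,0],[0,0,0],-1],
    [[0,-0.9,0],[0,0,0],-1],
    [[0,-0.9,0],[0,0,0],-1],
    [[-0.8,-0.4,-0.5],[0,0,0],-1],
    [[-0.8,0,-0.5],[0,0,0],-1],
    [[-0.8,0,-0.5],[0,0,0],-1],
    [[-0.8,0,-0.5],[0,0,0],-1],
    [[0,0,0],[0,0,0],-1],
    [[0,0,0],[0,0,0],-1],
    [[0,0,0],[0,0,0],-1],
  ],
)

```text
time: 18.85
tool_pos: [0.4753, -0.375, 0.1693]
tool_rot: [-0.707, 0.707, 0.0, 0.0]
contact_force: [-0.5, -0.6, -0.1]
gripper_width: 0.999
```

```bash
python3 - <<'E'
from h import *
from plant import manip
np.set_printoptions(precision=3,suppress=True)
s=manip.state();print(s["time"],s["tool_pos"],s["gripper_width"],s["contact_force"])
ft=manip.grab_frame("top");P=cloud(ft)
m=(P[...,2]>.14)&(P[...,2]<.22)&(P[...,0]>.48)&(P[...,0]<.66)&(P[...,1]>.085)&(P[...,1]<.195)
q=P[m];print(len(q),np.polyfit(q[:,1],q[:,2],1))
m=(P[...,2]>.015)&(P[...,2]<.1)&(P[...,0]>.5)&(P[...,0]<.64)&(P[...,1]>-.45)&(P[...,1]<.0)
v,u=np.nonzero(m);print(np.nanmax(P[m],0),np.c_[u,v,P[m]][::25])
cv2.imwrite("pics/p7.png",ft["img"])
E
```

```text
18.85 [ 0.475 -0.375  0.169] 0.9994616725525061 [-0.489 -0.636 -0.098]
3181 [-0.024  0.162]
[ 0.615 -0.121  0.038] [[290.    163.      0.614  -0.121   0.024]
 [291.    171.      0.592  -0.124   0.022]
 [292.    179.      0.569  -0.127   0.023]
 [367.    180.      0.569  -0.33    0.032]
 [361.    181.      0.566  -0.313   0.032]
 [290.    182.      0.561  -0.122   0.018]
 [366.    182.      0.564  -0.327   0.029]
 [346.    183.      0.559  -0.272   0.033]
 [371.    183.      0.561  -0.34    0.031]
 [300.    184.      0.555  -0.149   0.022]
 [325.    184.      0.558  -0.218   0.019]
 [356.    184.      0.558  -0.3     0.03 ]
 [381.    184.      0.558  -0.366   0.034]
 [310.    185.      0.554  -0.177   0.021]
 [336.    185.      0.556  -0.248   0.02 ]
 [362.    185.      0.554  -0.315   0.035]
 [387.    185.      0.558  -0.386   0.023]
 [298.    186.      0.55   -0.144   0.02 ]
 [324.    186.      0.551  -0.215   0.023]
 [350.    186.      0.551  -0.282   0.035]
 [375.    186.      0.553  -0.35    0.034]
 [400.    186.      0.556  -0.421   0.023]
 [365.    187.      0.549  -0.323   0.032]
 [390.    187.      0.553  -0.394   0.022]
 [355.    188.      0.545  -0.295   0.035]
 [380.    188.      0.548  -0.364   0.03 ]
 [363.    189.      0.544  -0.318   0.032]
 [345.    190.      0.541  -0.271   0.024]
 [370.    190.      0.542  -0.337   0.03 ]
 [372.    191.      0.542  -0.347   0.016]]
```

View pics/p7.png

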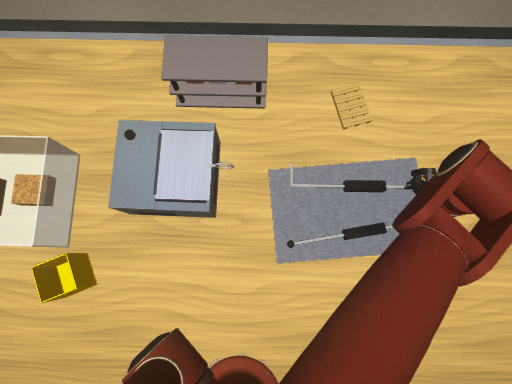

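The flap is shut at (185,165). The hooked pole lies flat on the board, handle at (364,186) and hook at (291,176). The gripper is clear at z≈0.17.

```bash
python3 -c "
from plant import manip
print(manip.job_done())"
```

```text
the job is handed in; nothing more can be done
None
```

I closed the flap with the hooked pole, laid the pole back on its board and handed the job in at about 19 s of the 54 s allowed. `job_done` reports no verdict.

- **Hooking and shutting:** I gripped the pole at its balance point and put the prong through the ring with the flap at about 1.86 rad. I then swung the flap along its arc, and the prong was still in the ring at the end, about 11 mm below its centre.
- **Unhooking and laying down:** I drew the prong out sideways towards the robot and lowered the pole in the gripper before releasing it.
- **Last checks before hand-in:** The flap slope measured about 0.02 rad, so it is shut. The top of the handle was at about 33 mm and the top of the hook at about 23 mm, so the pole lies flat. The gripper was open and clear at z≈0.17 m, with near-zero force.
- **Failed measurement:** One depth reading of the flap angle mid-swing found no points, probably because the arm hid the flap. A picture confirmed the flap was following the hook. No other checks failed or disagreed.

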